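# Feed two ball stoppers from the rotary feeder

### The job

Two bottles are waiting for their wooden ball stoppers. Take the stopper feeder's upright knob and turn its drum slowly anticlockwise, no faster than a third of a turn per second, so that two stoppers roll out of the side opening into the catch tray, the second only after the first is lying in the tray. Then stop and let go, with the third stopper still in the drum; do not touch the stoppers with the gripper.

Things in the scene. Friction and masses are not known exactly. Their poses are not given: they have to be found in the camera images.
- feeder: Fixed stopper feeder: open round steel bowl (outer radius 94 mm, top 100 mm high) round a pocketed drum, with one 65 mm gap in its wall. Origin on the drum axis at table height, z up, x out through the gap. Outside it an 80 mm wide chute (x 88 to 165 mm) leads down to the flat catch tray (x 165 to 277 mm, floor 6 mm high; side walls 64 mm). The low turntable with a knob and a bottle is another machine.
- drum (a joint): Drum angle, rad, growing anticlockwise from above; starts at -0.2 to 0.2, stops at -0.3 and 5.5; about 2 N at the knob, stays where left. Five vanes 72 deg apart (tops 105 mm high) make open pockets; the floor slopes outward, so a ball leans on the bowl and rolls out at the gap. Slowly turned, stopper 1 drops by 1.05, stopper 2 between 1.5 and 2.3, stopper 3 not before 2.8 rad.
- knob (a point): Middle of the drum's black upright knob, 24 mm across, 50 mm tall (from 111 to 161 mm above the table; this point at 136 mm), a sleeve spinning freely on its stud, by which the drum is turned. It stands on a flat steel bar over one vane, 58 mm from the drum axis, at 130 deg + drum angle, anticlockwise from the feeder's x. Nothing else on the feeder is higher than 115 mm.
- stopper_1: Plain wooden ball stopper, 36 mm across, 17 g, rolling freely; the point is its centre. The first in line: it starts in the pocket next to reach the gap, at about -50 deg from the feeder's x axis, its centre 75 mm above the table.
- stopper_2: Plain wooden ball stopper, 36 mm across, 17 g, rolling freely; the point is its centre. The second in line: it starts one pocket behind stopper_1, at about -122 deg.
- stopper_3: Plain wooden ball stopper, 36 mm across, 17 g, rolling freely; the point is its centre. The third in line, to be left in the drum: it starts one pocket behind stopper_2, at about 166 deg.
Not all that is in view belongs to the job. Leave any white look-alike of the stopper_2 alone. What is shaped like the stopper_3 but purple is not meant.

How it is judged (in metres and radians):
On the way:
1. the first stopper is in the catch tray while the other two are still in the drum (x of stopper_1 in the frame of feeder between 0.13 and 0.285 m and y of stopper_1 in the frame of feeder between -0.045 and 0.045 m and z of stopper_1 in the frame of feeder below 0.05 m and horizontal distance between each of stopper_2, stopper_3 and feeder below 0.082 m and height (world z) of each of stopper_2, stopper_3 above 0.05 m), for 0.2 s.
At the end, for the whole second after the job is handed in: Stoppers 1 and 2 are in the catch tray (centres 130 to 285 mm along the feeder's x from the axis, within 45 mm of its middle line, less than 50 mm high), stopper 3 is still in the drum (centre within 82 mm of the axis, more than 50 mm high), and the drum has stopped (under 0.1 rad/s) (x of stopper_1 in the frame of feeder between 0.13 and 0.285 m and y of stopper_1 in the frame of feeder between -0.045 and 0.045 m and z of each of stopper_1, stopper_2 in the frame of feeder below 0.05 m and x of stopper_2 in the frame of feeder between 0.13 and 0.285 m and y of stopper_2 in the frame of feeder between -0.045 and 0.045 m and horizontal distance between stopper_3 and feeder below 0.082 m and height (world z) of stopper_3 above 0.05 m and velocity of joint drum between -0.1 and 0.1 rad/s); the robot touches nothing.
It fails at once if the drum is turned fast (over 2.1 rad/s either way, a third of a turn per second) (velocity of joint drum above 2.1 rad/s or velocity of joint drum below -2.1 rad/s).
It fails at once if the gripper touches a stopper (over 1 N) (contact force between any of the fingers, the arm and stopper_1 above 1 N or contact force between any of the fingers, the arm and stopper_2 above 1 N or contact force between any of the fingers, the arm and stopper_3 above 1 N).
It also fails if it takes over 45 s, if anything falls off the work surface, if the arm or the gripper's body presses on something with over 40 N, if the wrist force passes 120 N, or if a joint passes its speed limit or range.

### The arm

A 7-joint arm with a two-finger parallel gripper is mounted at the origin on the work surface. World frame = base frame: x ahead of the robot, y to its left, z up, the work surface at z = 0. Lengths are in m, angles in degrees, forces in N, time in s.
With the tool pointing down it reaches from about 0.4 to 0.925 m from the base axis. Payload 4.1 kg.
Tool frame: the origin (TCP) lies midway between the tips of the shut fingers; the grasp point (between the pads) lies 19 mm behind it (grip_point_offset is the y of the grasp point in the tool frame, in m); y points along the fingers, z is the direction in which the jaws open and shut, and the axes are right-handed (so a half turn about y gives the same grasp; the last joint's range is limited). The gripper opens to 85 mm and grips with 20 to 120 N. Pads are 22 mm wide; open, the fingers measure 114 mm over their backs; the gripper's body (76 mm by 85 mm) begins 54 mm behind the grasp point. The pads swing forward as they close: fully open they stand 13 mm farther back than shut.
Start: joints at [-82.334, 22.827, 2.584, 88.041, -1.071, 69.15, -2.905], TCP at [0.15, 0.633, 0.231] pointing down, gripper open.
Joint ranges: [-161.44, 161.44], [-28.35, 127.94], [-78.24, 83.42], [0, 140.83], [-78.03, 258.03], [13.02, 114.36], [-168.23, 168.23]. Speed limits (degrees/s): [147.25, 147.25, 180, 180, 180, 180, 180].

### API

Orientations are given as a 3x3 rotation matrix whose columns are the frame's x, y, z axes.
In Python, from station import observe, capture, job_done, boxes_of, grip_point_offset gives the robot as it stands.
- The arm moves only by the tool apply_moves, never from a script. Its argument "rows" is a list that holds one entry, the list of rows, each a list of 7 numbers: the shift along the tool's x, y, z in cm, then the turn, a rotation vector about the tool's x, y, z in degrees, then the finger opening in cm, from 0 to 8.54. In form: [[[dx, dy, dz, wx, wy, wz, fingers], ...]]. A call has 1 to 12 rows; each row is the pose to reach, as a shift and turn from the pose commanded when the call began, along the tool's axes at that moment; what a row does not reach only later rows make up. A row lasts 1/10 s, in which the tool goes at most 50 mm and 8.59 degrees, less where a joint would pass 70% of its speed; a pose out of reach is approached as far as the arm can. A call with a gripper value outside its range is refused whole. The fingers move at their own pace and stop on an object; "grip_force" is the grip in N (left out, the last holds). Time passes only in rows, so rows that repeat a pose let the fingers close. It gives the time, the measured TCP pose, the force and the opening at its end, in the units of the state.
- observe(): the state, without advancing time (a new reading comes with each control period).
- capture(name): name is "scene" or "side" or "wrist"; returns a dict with "img" (480x640x3 uint8, red, green, blue), "depth" (480x640 float32, m along the optical axis (not along the pixel's ray), 0 where there is no reading), "camera_matrix" (3x3 intrinsics, pixels), "view" (4x4, takes a point from world to camera coordinates). Camera axes: x right, y up, looking along -z (the intrinsics and any distortion apply to the point x, -y, -z); pixel columns grow to the right and rows downward; lengths in m; the calibration is good to about 2 mm. A picture is of the moment at which its call begins.
- job_done(): hands the job in, once; it reports no verdict.
Trained networks look in the newest picture that a camera, given by its name, has taken for a name from the list of things; names that differ only in an ending like _2 or _b are one class to them, and where a whole thing is asked for, a point or a joint stands for the part that bears it (a point fixed in the world has none). Each returns a list of dicts, best first, with "conf" (0 to 1); they miss things now and then, are a little off and sometimes report something else, mostly with a low value. They report only what shows in the picture. A call takes as long as a camera call. They do not tell look-alikes from the thing itself.
- boxes_of(query, camera): "at" ([x, y, z] in m, in world coordinates, good to about 4 mm: the middle of the surface that is visible of it).
The state is a dict: "t": time; "joint_positions": joint angles; "qd": joint speeds; "joint_efforts": joint torques, N m; "tcp_pos": TCP position; "ee_rot": TCP orientation; "ft_force": force on the tool from outside, world axes, zero at the start; "wrist_torque": the same for the moment, N m; "grip_width": finger opening in m.
Only numpy, scipy, OpenCV 4.12 (cv2) and the standard library are available. Lean on these libraries where they do the work, as an engineer would, in place of code of your own. Each camera call takes 0.05 s, during which the arm holds its last target.

## Working session

There is one attempt and no reset: what is moved stays moved. The work goes in short steps, Python scripts to look and compute and a tool call to move; the robot and the scene stay as the last step left them, time stands still between calls to the robot, and variables do not carry over. Pictures are saved under pics/ and viewed, and the job is handed in when it is done.

Besides the shell and the picture viewer there is one more tool, called as a command line: name --argument value ..., lists and objects as JSON in quotes. apply_moves: Moves the arm, as the interface text tells. Its arguments: {"type":"object","properties":{"rows":{"type":"array","items":{"type":"array","items":{"type":"array","items":{"type":"number"}}}},"grip_force":{"type":"number"}},"required":["rows"]}

```bash
mkdir -p pics; ls; python3 - <<'E'
from station import *
import cv2, numpy as np
print(observe())
for c in ["scene","side"]:
    d=capture(c); cv2.imwrite(f"pics/{c}0.png",d["img"][:,:,::-1]); np.savez(f"{c}0.npz",**d)
    for q in ["feeder","knob","stopper_1","drum"]:
        print(c,q,boxes_of(q,c))
print(grip_point_offset)
E
```

```text
pics
{'t': 0.0, 'joint_positions': array([-82.33271287,  22.87152356,   2.57998584,  88.11474703,
        -1.07093415,  69.14915307,  -2.90566525]), 'qd': array([-0.09760313, -0.01226092,  0.07784809, -0.05725371,  0.00794679,
        0.02067918, -0.00374873]), 'joint_efforts': array([ 3.13663559e-04, -4.75125325e+01,  1.36477903e+00, -2.54224992e+01,
        1.15861476e-02,  9.74405935e-03,  7.49198421e-06]), 'tcp_pos': array([0.14980188, 0.63185038, 0.23026339]), 'ee_rot': array([[ 9.73044190e-01, -3.10005629e-04,  2.30618532e-01],
       [-2.30618698e-01, -1.91744978e-03,  9.73042311e-01],
       [ 1.40550860e-04, -9.99998114e-01, -1.93725646e-03]]), 'ft_force': array([ 0.08737929,  0.64113183, -0.66702617]), 'wrist_torque': array([ 0.02254927, -0.02248463, -0.05590088]), 'grip_width': 0.08507287119266897}
scene feeder [{'at': [0.5974, -0.2511, 0.0562], 'conf': 0.98}]
scene knob [{'at': [0.5312, -0.2489, 0.071], 'conf': 0.93}]
scene stopper_1 [{'at': [0.4946, -0.3155, 0.0871], 'conf': 0.75}, {'at': [0.5726, -0.3004, 0.0938], 'conf': 0.72}, {'at': [0.5149, -0.4254, 0.038], 'conf': 0.72}, {'at': [0.3599, -0.1884, 0.0293], 'conf': 0.58}, {'at': [0.4656, -0.2293, 0.0821], 'conf': 0.5}]
scene drum [{'at': [0.5307, -0.2479, 0.0692], 'conf': 0.71}]
side feeder [{'at': [0.5267, -0.256, 0.0613], 'conf': 0.84}]
side knob [{'at': [0.5095, -0.2529, 0.0955], 'conf': 0.94}]
side stopper_1 [{'at': [0.4992, -0.4261, 0.0283], 'conf': 0.89}, {'at': [0.3456, -0.1972, 0.0275], 'conf': 0.78}, {'at': [0.5625, -0.3065, 0.0829], 'conf': 0.76}, {'at': [0.4545, -0.2347, 0.0897], 'conf': 0.6}, {'at': [0.4903, -0.3095, 0.086], 'conf': 0.48}]
side drum [{'at': [0.5091, -0.2579, 0.0923], 'conf': 0.92}, {'at': [0.4881, -0.311, 0.083], 'conf': 0.43}]
-0.0187
```

View pics/scene0.png

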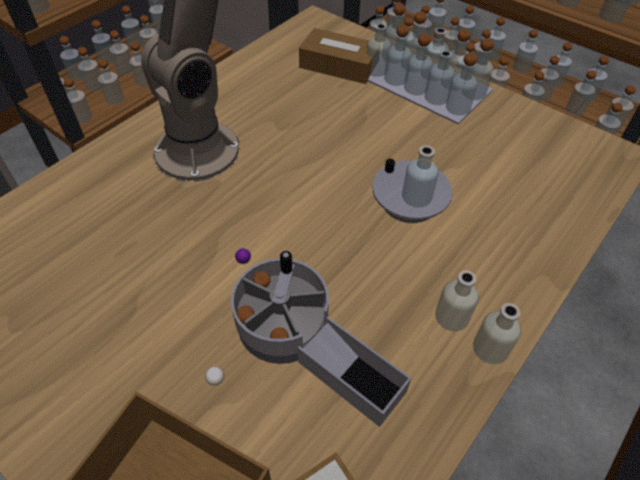

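View pics/side0.png

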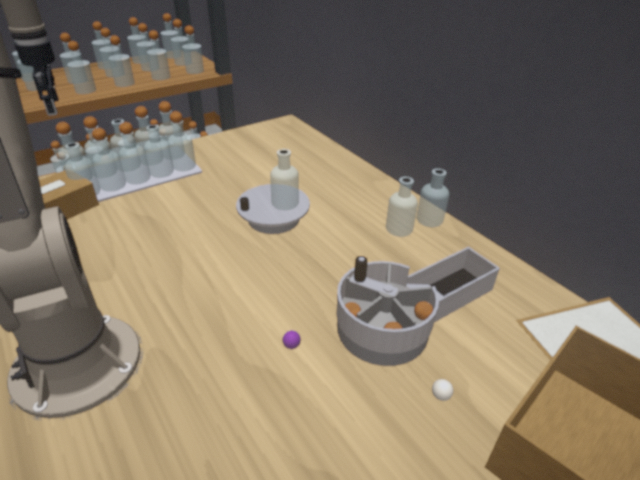

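```bash
cat > h.py <<'E'
import numpy as np
def cloud(d):
    z=d["depth"].astype(float);K=d["camera_matrix"];V=d["view"]
    v,u=np.mgrid[0:480,0:640]
    p=np.stack([(u-K[0,2])/K[0,0]*z,-(v-K[1,2])/K[1,1]*z,-z],-1)
    w=(p-V[:3,3])@V[:3,:3]
    w[z==0]=np.nan
    return w
E
python3 - <<'E'
from h import *
import cv2
from scipy.optimize import least_squares
for c in ["scene","side"]:
    d=dict(np.load(f"{c}0.npz")); w=cloud(d); im=d["img"].astype(int)
    x,y,z=w[...,0],w[...,1],w[...,2]
    near=(np.hypot(x-.52,y+.25)<.16)
    # rim: z .094-.102
    m=near&(z>.095)&(z<.103)
    P=w[m]; 
    f=lambda q,P:np.hypot(P[:,0]-q[0],P[:,1]-q[1])-.0915
    r=least_squares(f,[.52,-.26],args=(P[np.abs(np.hypot(P[:,0]-.52,P[:,1]+.26)-.09)<.03],),loss='soft_l1',f_scale=.003)
    print(c,"rim",m.sum(),r.x,np.median(np.abs(r.fun)))
    k=near&(z>.120)&(z<.17)
    print("knob",k.sum(),np.nanmedian(w[k],0),np.nanmax(z[k])); t=near&(z>.152)&(z<.168); print(" top",t.sum(),w[t].mean(0))
    # tray walls z .055-.07 
    c0=r.x
    a=np.hypot(x-c0[0],y-c0[1]); m=(a>.12)&(a<.32)&(z>.055)&(z<.068)&(np.hypot(x-.65,y+.25)<.25)
    Q=w[m]; print("walls",len(Q),Q[:,:2].mean(0), np.degrees(np.arctan2(*(Q[:,:2].mean(0)-c0)[::-1])))
    if len(Q)>10:
        rr=cv2.minAreaRect(Q[:,:2].astype(np.float32)*1000); print(rr)
    m=(a>.17)&(a<.275)&(z>.0)&(z<.012)&(im.sum(-1)<120)
    Q=w[m]; print("floor",len(Q), Q[:,:2].mean(0) if len(Q) else 0, np.degrees(np.arctan2(*(Q[:,:2].mean(0)-c0)[::-1])) if len(Q) else 0)
    print("z table",np.nanmedian(z[(a>.3)&(a<.4)]))
E
python3 - <<'E'
import cv2
import numpy as np
a=cv2.imread('pics/scene0.png')[230:430,190:430]; b=cv2.imread('pics/side0.png')[230:370,310:510]
cv2.imwrite('pics/crop0.png',cv2.resize(a,None,fx=3,fy=3))
E
```

```text
scene rim 1067 [ 0.52617136 -0.24701461] 0.001807207809048493
knob 243 [ 0.50363503 -0.20047282  0.15108967] 0.16409053034205692
 top 116 [ 0.50028026 -0.19704099  0.15909602]
walls 836 [ 0.73742507 -0.2477096 ] -0.18849167434976669
((724.3838500976562, -161.96478271484375), (263.4677429199219, 169.23507690429688), 89.02566528320312)
floor 1379 [ 0.74435992 -0.23645359] 2.77113473471114
z table 0.00012332766248683824
side rim 1106 [ 0.52377232 -0.24681104] 0.0017105083651371283
knob 285 [ 0.49149129 -0.20136029  0.14713433] 0.16182140565003506
 top 117 [ 0.49469325 -0.19783271  0.1582148 ]
walls 598 [ 0.73685671 -0.24666879] 0.03825008917592931
((722.6981201171875, -157.395751953125), (272.4400939941406, 171.5758056640625), 89.7041244506836)
floor 0 0 0
z table 6.0359678992219806e-05
```

View pics/crop0.png

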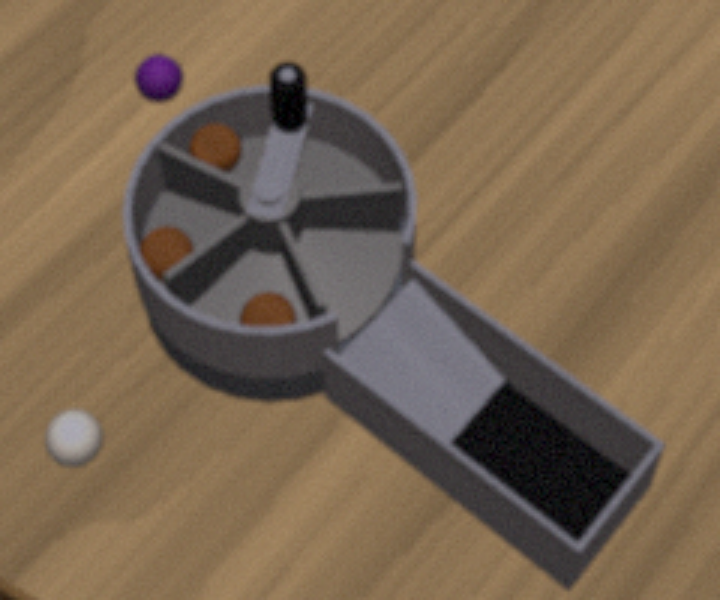

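```bash
python3 - <<'E'
from h import *
import cv2
for c in ["scene","side"]:
    d=dict(np.load(f"{c}0.npz")); w=cloud(d)
    x,y,z=w[...,0],w[...,1],w[...,2]
    c0=np.array([.525,-.247])
    a=np.hypot(x-c0[0],y-c0[1])
    m=(a>.13)&(a<.30)&(z>.058)&(z<.070)&(np.abs(y+.247)<.08)&(x>.6)
    Q=w[m][:,:2]; print(len(Q)); rr=cv2.minAreaRect((Q*1000).astype(np.float32)); print(rr)
    for yaw in np.arange(-12,13,2):
        t=np.radians(yaw); n=(Q-c0)@[-np.sin(t),np.cos(t)]
        print(yaw, np.round(np.mean(np.abs(np.abs(n)-.039)),4), end="; ")
    print()
    knob=np.nan
E
```

```text
673
((727.4072875976562, -248.67623901367188), (91.34740447998047, 159.64193725585938), 89.64126586914062)
-12 0.0345; -10 0.0309; -8 0.0255; -6 0.0195; -4 0.0136; -2 0.0077; 0 0.0059; 2 0.0108; 4 0.0168; 6 0.0227; 8 0.0286; 10 0.0332; 12 0.0362; 
425
((727.9064331054688, -248.28292846679688), (160.072998046875, 91.22172546386719), 0.32161736488342285)
-12 0.0331; -10 0.0292; -8 0.0241; -6 0.0188; -4 0.0134; -2 0.0082; 0 0.0069; 2 0.0115; 4 0.0168; 6 0.0222; 8 0.0275; 10 0.0319; 12 0.0352;
```

apply_moves --rows '[[[0,-4,0,0,0,0,8.5],[4,-7,-2.4,0,-1,0,8.5],[8,-7,-4.8,0,-3,0,8.5],[12.5,-7,-7.2,0,-5,0,8.5],[17,-7,-9.7,0,-7,0,8.5],[21,-7,-12,0,-9,0,8.5],[25,-7,-14.5,0,-11,0,8.5],[29,-7,-17,0,-13.3,0,8.5],[33.5,-7,-19.4,0,-13.3,0,8.5],[37.5,-7,-21.8,0,-13.3,0,8.5],[41.7,-7,-24.2,0,-13.3,0,8.5],[41.7,-7,-24.2,0,-13.3,0,8.5]]]' --grip_force 30

```text
t: 1.7
tcp_pos: [0.5056, 0.2926, 0.3017]
ee_rot: [[1.0, 0.004, 0.014], [-0.014, -0.004, 1.0], [0.004, -1.0, -0.004]]
ft_force: [0.2, -0.8, 0.1]
grip_width: 0.085
```

apply_moves --rows '[[[0,0,-4.5,0,0,0,8.5],[0,0,-9,0,0,0,8.5],[0,0,-13.5,0,0,0,8.5],[0,0,-18,0,0,0,8.5],[0,0,-22.5,0,0,0,8.5],[0,0,-27,0,0,0,8.5],[0,0,-31.5,0,0,0,8.5],[0,0,-36,0,0,0,8.5],[0,0,-40.5,0,0,0,8.5],[0,0,-45,0,0,0,8.5],[0,4,-49,0,0,0,8.5],[0,5,-49,0,0,0,8.5]]]'

```text
t: 2.9
tcp_pos: [0.4971, -0.1942, 0.2497]
ee_rot: [[1.0, -0.002, 0.009], [-0.009, -0.002, 1.0], [-0.002, -1.0, -0.002]]
ft_force: [-1.2, 0.0, -0.6]
grip_width: 0.0851
```

```bash
python3 - <<'E'
from station import *
import cv2, numpy as np
from h import *
for c in ["wrist","scene","side"]:
    d=capture(c); cv2.imwrite(f"pics/{c}1.png",d["img"][:,:,::-1])
    w=cloud(d);z=w[...,2]
    t=(np.hypot(w[...,0]-.497,w[...,1]+.2)<.035)&(z>.153)&(z<.168)
    print(c,t.sum(),w[t].mean(0),(np.nanmin(w[t],0)+np.nanmax(w[t],0))/2 if t.any() else 0)
    print(boxes_of("knob",c))
o=observe(); print(o["t"],o["tcp_pos"],o["ee_rot"],o["ft_force"],o["joint_positions"])
E
```

```text
wrist 913 [ 0.49517606 -0.1952905   0.16062272] [ 0.49623727 -0.19503935  0.15806713]
[{'at': [0.5075, -0.2438, 0.0639], 'conf': 0.8}]
scene 113 [ 0.50008102 -0.19712179  0.15954007] [ 0.49907978 -0.19544925  0.15849765]
[{'at': [0.5333, -0.247, 0.0672], 'conf': 0.83}]
side 111 [ 0.49468879 -0.1977408   0.15858671] [ 0.4959867  -0.19598933  0.15757068]
[{'at': [0.5093, -0.2529, 0.0942], 'conf': 0.63}]
3.2 [ 0.50085997 -0.18737361  0.25234073] [[ 9.99994355e-01  2.04388257e-03 -2.66679554e-03]
 [ 2.66553901e-03  6.17252426e-04  9.99996257e-01]
 [ 2.04552100e-03 -9.99997721e-01  6.11800893e-04]] [ 0.28461303 -0.04349397 -0.16904196] [-15.22231776  11.80307685  36.37067416 103.02574995  -7.62445354
  67.50560812 113.63825405]
```

View pics/wrist1.png

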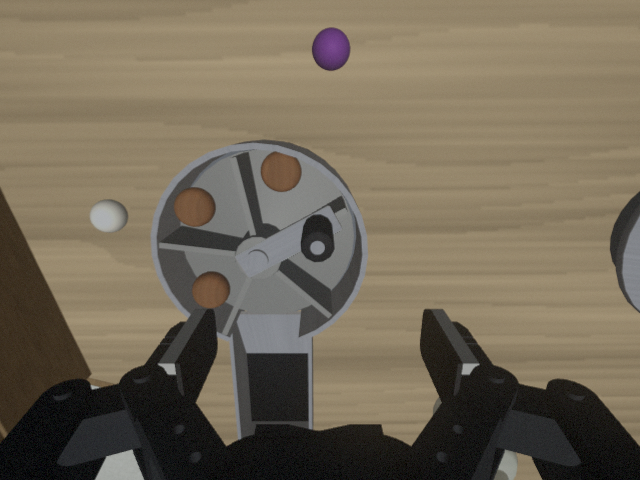

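apply_moves --rows '[[[-0.5,2,-0.9,0,0,0,8.5],[-0.5,4,-0.9,0,0,0,8.5],[-0.5,6,-0.9,0,0,0,8.5],[-0.5,8,-0.9,0,0,0,8.5],[-0.5,10,-0.9,0,0,0,8.5],[-0.5,11.5,-0.9,0,0,0,8.5],[-0.5,12.5,-0.9,0,0,0,8.5],[-0.5,12.8,-0.9,0,0,0,8.5],[-0.5,12.8,-0.9,0,0,0,8.5],[-0.5,12.8,-0.9,0,0,0,8.5]]]'

```text
t: 4.2
tcp_pos: [0.4954, -0.1982, 0.1242]
ee_rot: [[1.0, 0.002, 0.0], [-0.0, -0.0, 1.0], [0.002, -1.0, -0.0]]
ft_force: [0.3, -0.1, -0.9]
grip_width: 0.0849
```

```bash
python3 - <<'E'
from station import *
import cv2, numpy as np
d=capture("side"); cv2.imwrite("pics/side2.png",cv2.resize(d["img"][200:400,260:520,::-1],None,fx=3,fy=3))
o=observe(); print(o["t"],o["tcp_pos"],o["ft_force"],o["joint_positions"])
E
```

```text
4.25 [ 0.49534556 -0.19826248  0.12418758] [-0.47059413 -0.06679493  1.18344881] [-10.75671256  20.29196593  34.21139744 111.42593448 -14.29507548
  52.34367103 120.5780247 ]
```

View pics/side2.png

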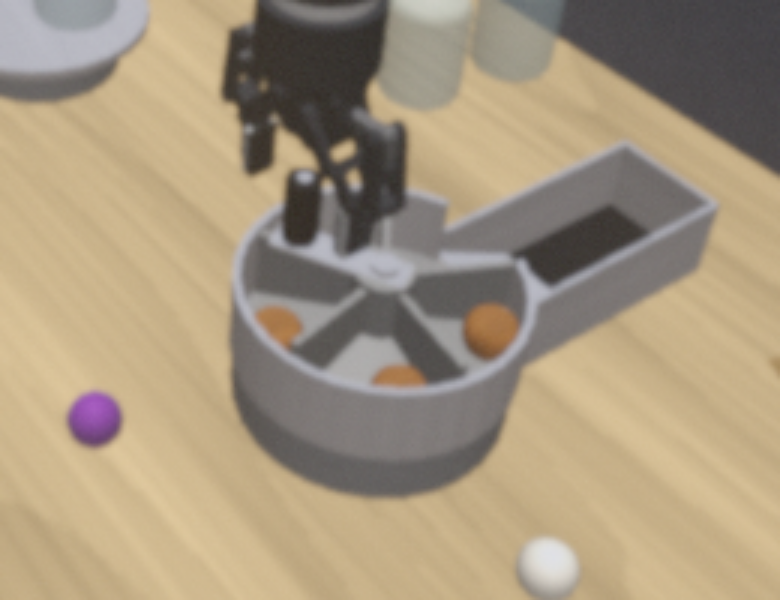

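apply_moves --rows '[[[0,0,0.1,0,0,0,5],[0,0,0.1,0,0,0,4],[0,0,0.1,0,0,0,3],[0,0,0.1,0,0,0,2.6],[0,0,0.1,0,0,0,2.3],[0,0,0.1,0,0,0,2],[0,0,0.1,0,0,0,2],[0,0,0.1,0,0,0,2]]]' --grip_force 30

```text
t: 5.05
tcp_pos: [0.4946, -0.1962, 0.1235]
ee_rot: [[1.0, -0.0, 0.0], [-0.0, 0.002, 1.0], [-0.0, -1.0, 0.002]]
ft_force: [-1.5, 4.9, 6.0]
grip_width: 0.0235
```

```bash
cat > arc.py <<'E'
import numpy as np,sys
a0,st,n=map(float,sys.argv[1:4])
p=lambda a:5.8*np.array([np.cos(np.radians(a)),np.sin(np.radians(a))])
for i in range(1,int(n)+1): 
    d=p(a0+st*i)-p(a0); print([round(d[0],2),0,round(d[1],2),0,0,0,2],end=", ")
print()
E
python3 arc.py 120 3 12; python3 arc.py 156 3 12
```

```text
[np.float64(-0.26), 0, np.float64(-0.16), 0, 0, 0, 2], [np.float64(-0.51), 0, np.float64(-0.33), 0, 0, 0, 2], [np.float64(-0.75), 0, np.float64(-0.52), 0, 0, 0, 2], [np.float64(-0.98), 0, np.float64(-0.71), 0, 0, 0, 2], [np.float64(-1.2), 0, np.float64(-0.92), 0, 0, 0, 2], [np.float64(-1.41), 0, np.float64(-1.14), 0, 0, 0, 2], [np.float64(-1.61), 0, np.float64(-1.37), 0, 0, 0, 2], [np.float64(-1.79), 0, np.float64(-1.61), 0, 0, 0, 2], [np.float64(-1.96), 0, np.float64(-1.86), 0, 0, 0, 2], [np.float64(-2.12), 0, np.float64(-2.12), 0, 0, 0, 2], [np.float64(-2.27), 0, np.float64(-2.39), 0, 0, 0, 2], [np.float64(-2.4), 0, np.float64(-2.66), 0, 0, 0, 2], 
[np.float64(-0.12), 0, np.float64(-0.28), 0, 0, 0, 2], [np.float64(-0.22), 0, np.float64(-0.57), 0, 0, 0, 2], [np.float64(-0.3), 0, np.float64(-0.86), 0, 0, 0, 2], [np.float64(-0.37), 0, np.float64(-1.15), 0, 0, 0, 2], [np.float64(-0.43), 0, np.float64(-1.45), 0, 0, 0, 2], [np.float64(-0.47), 0, np.float64(-1.75), 0, 0, 0, 2], [np.float64(-0.49), 0, np.float64(-2.06), 0, 0, 0, 2], [np.float64(-0.5), 0, np.float64(-2.36), 0, 0, 0, 2], [np.float64(-0.49), 0, np.float64(-2.66), 0, 0, 0, 2], [np.float64(-0.47), 0, np.float64(-2.97), 0, 0, 0, 2], [np.float64(-0.43), 0, np.float64(-3.27), 0, 0, 0, 2], [np.float64(-0.37), 0, np.float64(-3.56), 0, 0, 0, 2],
```

apply_moves --rows '[[[-0.26,0,-0.16,0,0,0,2],[-0.51,0,-0.33,0,0,0,2],[-0.75,0,-0.52,0,0,0,2],[-0.98,0,-0.71,0,0,0,2],[-1.2,0,-0.92,0,0,0,2],[-1.41,0,-1.14,0,0,0,2],[-1.61,0,-1.37,0,0,0,2],[-1.79,0,-1.61,0,0,0,2],[-1.96,0,-1.86,0,0,0,2],[-2.12,0,-2.12,0,0,0,2],[-2.27,0,-2.39,0,0,0,2],[-2.4,0,-2.66,0,0,0,2]]]'

```text
t: 6.25
tcp_pos: [0.4701, -0.2236, 0.1235]
ee_rot: [[1.0, -0.001, 0.001], [-0.001, 0.001, 1.0], [-0.001, -1.0, 0.001]]
ft_force: [-1.9, 3.6, 6.4]
grip_width: 0.0232
```

```bash
cat > look.py <<'E'
import sys
from station import *
import cv2, numpy as np
n=sys.argv[1]
a=capture("scene")["img"][220:430,190:430,::-1]; b=capture("side")["img"][200:400,310:510,::-1]
o=observe(); p=o["tcp_pos"][:2]-[.525,-.247]
print(o["t"],o["tcp_pos"],o["ft_force"],o["grip_width"],np.round(o["joint_positions"],1))
print("r",np.hypot(*p),"ang",np.degrees(np.arctan2(p[1],p[0]))%360)
H=400
cv2.imwrite(f"pics/l{n}.png",np.hstack([cv2.resize(a,(400,350)),cv2.resize(b,(350,350))]))
E
python3 look.py 3
```

```text
6.35 [ 0.46975856 -0.22433785  0.12348615] [-2.93071024  1.93410289  6.1706404 ] 0.023245708976426995 [ -8.2  19.2  35.1 113.1 -13.9  51.9 123.9]
r 0.05970920980192917 ang 157.6946835230718
```

View pics/l3.png

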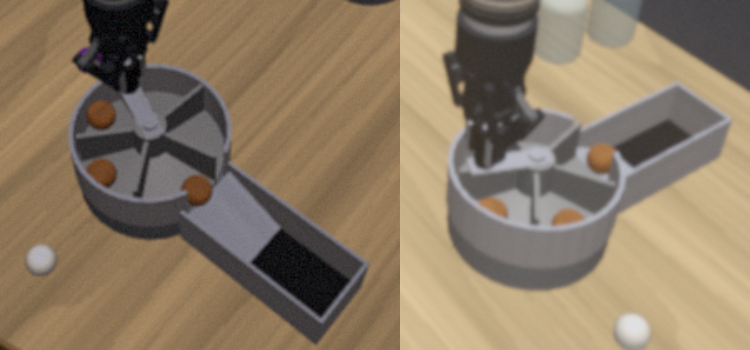

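The drum has followed the knob; stopper 1 is at the gap (scene half, 197,190), the other two are in their pockets (101,114 and 101,173). Continue.

apply_moves --rows '[[[-0.11,0,-0.28,0,0,0,2],[-0.2,0,-0.57,0,0,0,2],[-0.28,0,-0.86,0,0,0,2],[-0.35,0,-1.15,0,0,0,2],[-0.4,0,-1.45,0,0,0,2],[-0.44,0,-1.75,0,0,0,2],[-0.46,0,-2.06,0,0,0,2],[-0.46,0,-2.36,0,0,0,2],[-0.45,0,-2.66,0,0,0,2],[-0.42,0,-2.97,0,0,0,2],[-0.38,0,-3.27,0,0,0,2],[-0.32,0,-3.56,0,0,0,2]]]'

```text
t: 7.55
tcp_pos: [0.4669, -0.26, 0.1235]
ee_rot: [[1.0, -0.0, 0.001], [-0.001, -0.0, 1.0], [-0.0, -1.0, -0.0]]
ft_force: [-1.6, 2.0, 4.7]
grip_width: 0.0233
```

```bash
python3 look.py 4; python3 arc.py 193.5 3 12
```

```text
7.65 [ 0.46709043 -0.26060925  0.12352959] [-1.78886681  0.86514498  5.37821489] 0.023223532633806592 [ -4.2  20.7  35.3 111.3 -14.9  52.5 128.4]
r 0.05948722267106479 ang 193.2250239751215
[np.float64(0.08), 0, np.float64(-0.29), 0, 0, 0, 2], [np.float64(0.17), 0, np.float64(-0.58), 0, 0, 0, 2], [np.float64(0.28), 0, np.float64(-0.87), 0, 0, 0, 2], [np.float64(0.4), 0, np.float64(-1.14), 0, 0, 0, 2], [np.float64(0.54), 0, np.float64(-1.41), 0, 0, 0, 2], [np.float64(0.69), 0, np.float64(-1.68), 0, 0, 0, 2], [np.float64(0.86), 0, np.float64(-1.93), 0, 0, 0, 2], [np.float64(1.04), 0, np.float64(-2.18), 0, 0, 0, 2], [np.float64(1.23), 0, np.float64(-2.41), 0, 0, 0, 2], [np.float64(1.43), 0, np.float64(-2.64), 0, 0, 0, 2], [np.float64(1.65), 0, np.float64(-2.85), 0, 0, 0, 2], [np.float64(1.87), 0, np.float64(-3.06), 0, 0, 0, 2],
```

View pics/l4.png

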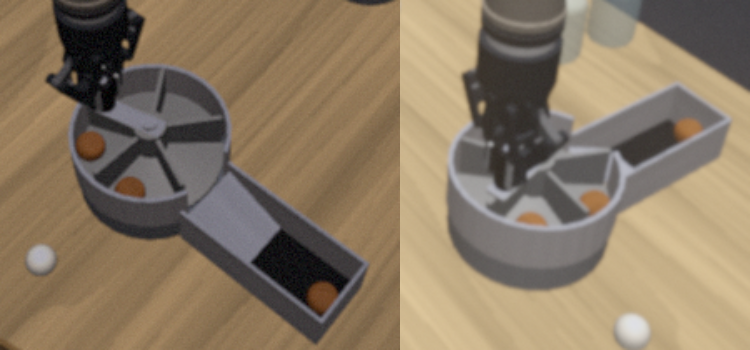

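Stopper 1 lies in the tray (scene half 322,296), stoppers 2 and 3 are still in the drum (130,190 and 90,146). I'll pause 0.4 s, then continue in smaller steps.

apply_moves --rows '[[[0,0,0,0,0,0,2],[0,0,0,0,0,0,2],[0,0,0,0,0,0,2],[0,0,0,0,0,0,2],[0.08,0,-0.29,0,0,0,2],[0.17,0,-0.58,0,0,0,2],[0.28,0,-0.87,0,0,0,2],[0.4,0,-1.14,0,0,0,2],[0.54,0,-1.41,0,0,0,2],[0.69,0,-1.68,0,0,0,2],[0.86,0,-1.93,0,0,0,2],[1.04,0,-2.18,0,0,0,2]]]'

```text
t: 8.85
tcp_pos: [0.4769, -0.2812, 0.1235]
ee_rot: [[1.0, -0.002, 0.001], [-0.001, 0.001, 1.0], [-0.002, -1.0, 0.001]]
ft_force: [-5.0, -0.4, 9.1]
grip_width: 0.0233
```

```bash
python3 look.py 5; python3 arc.py 217.5 2.5 12;python3 arc.py 247.5 2.5 12
```

```text
8.95 [ 0.47728289 -0.28173102  0.12348601] [-2.78687994 -1.93805662  7.55405111] 0.023385173117840618 [ -1.8  22.8  35.  108.6 -16.   53.5 130.7]
r 0.05901835534828344 ang 216.0490985282141
[np.float64(0.16), 0, np.float64(-0.2), 0, 0, 0, 2], [np.float64(0.33), 0, np.float64(-0.39), 0, 0, 0, 2], [np.float64(0.5), 0, np.float64(-0.57), 0, 0, 0, 2], [np.float64(0.68), 0, np.float64(-0.75), 0, 0, 0, 2], [np.float64(0.87), 0, np.float64(-0.91), 0, 0, 0, 2], [np.float64(1.07), 0, np.float64(-1.07), 0, 0, 0, 2], [np.float64(1.27), 0, np.float64(-1.22), 0, 0, 0, 2], [np.float64(1.49), 0, np.float64(-1.36), 0, 0, 0, 2], [np.float64(1.7), 0, np.float64(-1.49), 0, 0, 0, 2], [np.float64(1.92), 0, np.float64(-1.61), 0, 0, 0, 2], [np.float64(2.15), 0, np.float64(-1.73), 0, 0, 0, 2], [np.float64(2.38), 0, np.float64(-1.83), 0, 0, 0, 2], 
[np.float64(0.24), 0, np.float64(-0.09), 0, 0, 0, 2], [np.float64(0.48), 0, np.float64(-0.17), 0, 0, 0, 2], [np.float64(0.72), 0, np.float64(-0.24), 0, 0, 0, 2], [np.float64(0.96), 0, np.float64(-0.3), 0, 0, 0, 2], [np.float64(1.21), 0, np.float64(-0.35), 0, 0, 0, 2], [np.float64(1.46), 0, np.float64(-0.39), 0, 0, 0, 2], [np.float64(1.71), 0, np.float64(-0.42), 0, 0, 0, 2], [np.float64(1.97), 0, np.float64(-0.44), 0, 0, 0, 2], [np.float64(2.22), 0, np.float64(-0.44), 0, 0, 0, 2], [np.float64(2.47), 0, np.float64(-0.44), 0, 0, 0, 2], [np.float64(2.73), 0, np.float64(-0.42), 0, 0, 0, 2], [np.float64(2.98), 0, np.float64(-0.39), 0, 0, 0, 2],
```

View pics/l5.png

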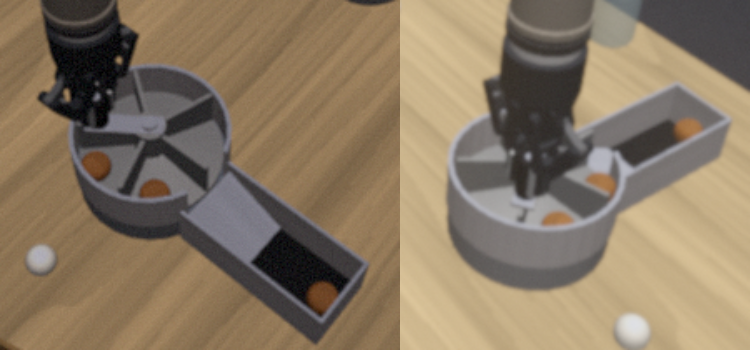

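Stopper 2 (155,189) is nearing the gap and stopper 1 is at rest in the tray.

apply_moves --rows '[[[0.16,0,-0.2,0,0,0,2],[0.33,0,-0.39,0,0,0,2],[0.5,0,-0.57,0,0,0,2],[0.68,0,-0.75,0,0,0,2],[0.87,0,-0.91,0,0,0,2],[1.07,0,-1.07,0,0,0,2],[1.27,0,-1.22,0,0,0,2],[1.49,0,-1.36,0,0,0,2],[1.7,0,-1.49,0,0,0,2],[1.92,0,-1.61,0,0,0,2],[2.15,0,-1.73,0,0,0,2],[2.38,0,-1.83,0,0,0,2]]]'

```text
t: 10.15
tcp_pos: [0.5011, -0.3, 0.1235]
ee_rot: [[1.0, -0.001, 0.001], [-0.001, -0.0, 1.0], [-0.001, -1.0, -0.0]]
ft_force: [-2.9, -0.8, 6.3]
grip_width: 0.0235
```

```bash
python3 look.py 6
```

```text
10.25 [ 0.50163298 -0.30023489  0.12352302] [-2.31614784 -1.38228995  5.2102305 ] 0.023031140299553325 [  0.3  25.7  34.3 104.6 -17.3  54.9 131.9]
r 0.05813752348221809 ang 246.30132246618479
```

View pics/l6.png

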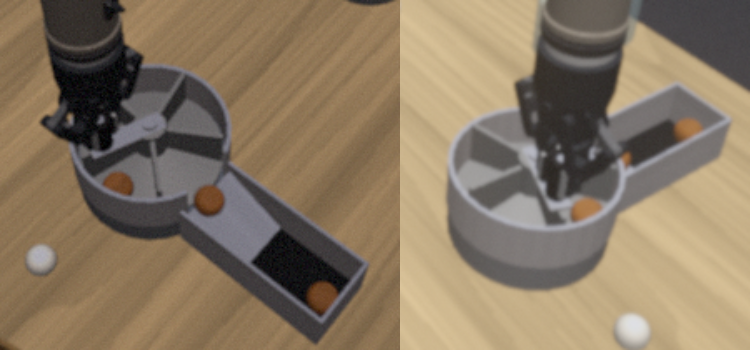

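Stopper 2 is on the chute (209,199). I'll hold the drum here and let it roll.

apply_moves --rows '[[[0.05,0,-0.02,0,0,0,2],[0.1,0,-0.04,0,0,0,2],[0.1,0,-0.04,0,0,0,2],[0.1,0,-0.04,0,0,0,2],[0.1,0,-0.04,0,0,0,2],[0.1,0,-0.04,0,0,0,2],[0.1,0,-0.04,0,0,0,2],[0.1,0,-0.04,0,0,0,2]]]'

```text
t: 11.05
tcp_pos: [0.5023, -0.3005, 0.1235]
ee_rot: [[1.0, 0.0, 0.001], [-0.001, -0.001, 1.0], [0.0, -1.0, -0.001]]
ft_force: [-2.1, -2.0, 4.9]
grip_width: 0.023
```

```bash
python3 look.py 7
```

```text
11.15 [ 0.50234045 -0.3004949   0.12354226] [-1.36701171 -2.16768566  5.5687803 ] 0.023242424312677982 [  0.3  25.8  34.3 104.4 -17.4  55.  132. ]
r 0.05809612585815766 ang 247.0432903892982
```

View pics/l7.png

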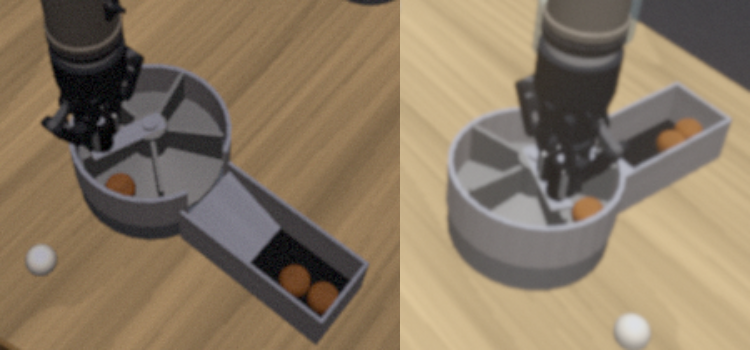

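Both stoppers are in the tray (295,279 and 322,296) and the third is in its pocket (120,187). I'll open the fingers and go straight up.

apply_moves --rows '[[[0,0,0,0,0,0,3],[0,0,0,0,0,0,4],[0,0,0,0,0,0,5.5],[0,0,0,0,0,0,7],[0,0,0,0,0,0,7.5],[0,-1,0,0,0,0,7.5],[0,-3,0,0,0,0,7.5],[0,-6,0,0,0,0,7.5],[0,-9,0,0,0,0,7.5],[0,-12,0,0,0,0,7.5],[0,-14,0,0,0,0,7.5],[0,-14,0,0,0,0,7.5]]]'

```text
t: 12.35
tcp_pos: [0.5041, -0.3014, 0.2673]
ee_rot: [[1.0, 0.007, 0.001], [-0.001, -0.003, 1.0], [0.007, -1.0, -0.003]]
ft_force: [0.3, 0.2, -0.5]
grip_width: 0.0752
```

```bash
python3 look.py 8; python3 - <<'E'
from station import *
print(boxes_of("stopper_1","scene")); print(boxes_of("stopper_1","side"))
E
```

```text
12.45 [ 0.50245064 -0.29983137  0.2635275 ] [ 0.14568496  0.39011413 -0.49747128] 0.07519040086399462 [ -3.1  17.8  37.8  95.6 -11.5  70.5 127.1]
r 0.05744237940190476 ang 246.88635208313246
[{'at': [0.358, -0.188, 0.029], 'conf': 0.76}, {'at': [0.7848, -0.2583, 0.0404], 'conf': 0.75}, {'at': [0.5442, -0.3166, 0.0877], 'conf': 0.73}, {'at': [0.7518, -0.2614, 0.0336], 'conf': 0.7}, {'at': [0.513, -0.4216, 0.0347], 'conf': 0.58}]
[{'at': [0.5014, -0.4264, 0.0271], 'conf': 0.72}, {'at': [0.7747, -0.2557, 0.0331], 'conf': 0.69}, {'at': [0.7391, -0.2616, 0.0332], 'conf': 0.66}, {'at': [0.3471, -0.1964, 0.0291], 'conf': 0.59}, {'at': [0.5367, -0.3206, 0.0866], 'conf': 0.55}]
```

View pics/l8.png

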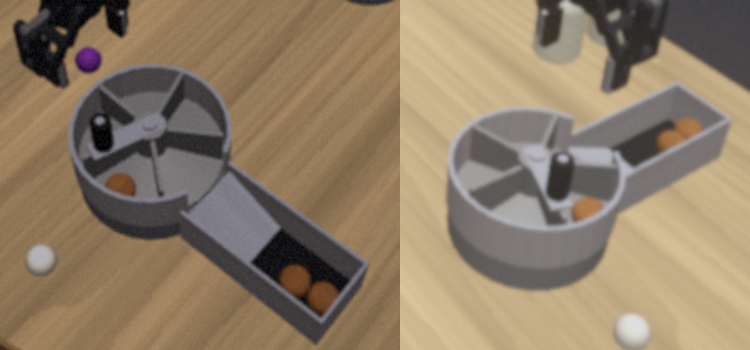

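```bash
python3 -c "
from station import *
print(job_done())"
```

```text
the job is handed in; nothing more can be done
None
```

I gripped the feeder's knob at about 30 N and turned the drum anticlockwise about 127° at roughly 0.5 rad/s. I stopped at 1.1 rad for stopper 1 and again at about 2.05 rad for stopper 2. I then let go, rose 14 cm clear and handed the job in with the robot clock at about 12.5 s.

**Last checks:**
- **Tray:** In both camera views two stoppers lie at rest in the tray. They are about 0.22 and 0.255 m along the feeder's x and 10–15 mm off its middle line. Stopper 1 was lying in the tray, with the other two still in the drum, before stopper 2 came out.
- **Drum:** Stopper 3 is in its pocket, about 72 mm from the axis, with the top of the ball seen at about 87 mm. The knob stayed where I left it, judged by eye from the pictures; I did not measure the drum's speed.
- **Gripper:** It stands free above the feeder with the force reading near zero, and in no picture did it come near a stopper.

**What disagreed:** The network's "knob" position was unusable. It reported the middle of the drum at 0.06–0.10 m height, so I took the knob from depth images instead. The cameras differed by 2–5 mm on the knob and the axis, which caused no trouble in the turning; the wrist force readings after each step stayed at 10 N or less.

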